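# Couple onto a bearing block's tilted grease nipple

## Robot

A 7-joint arm with a two-finger parallel gripper is mounted at the origin on a cart in front of the work surface, level with it; the furniture and walls round the work are solid. World frame = base frame: x ahead of the robot, y to its left, z up, the work surface at z = 0. Lengths are in mm, angles in rad, forces in N, time in s.
With the tool pointing down it reaches from about 400 to 850 mm from the base axis. Payload 4.5 kg.
Tool frame: the origin (TCP) lies at the very end of the fingers, on their centre line; the grasp point (between the pads) lies 19 mm behind it; z points along the fingers, y is the line along which they close (so a half turn about z gives the same grasp; the last joint's range is limited). The gripper opens to 85 mm and grips with 20 to 120 N. Pads are 22 mm wide; open, the fingers measure 114 mm over their backs; the gripper's body (76 mm by 85 mm) begins 54 mm behind the grasp point. The pads swing forward as they close: fully open they stand 13 mm farther back than shut.
Start: joints at [-1.295, 0.689, -0.195, 1.565, 0.157, 0.902, -0.215], TCP at [149.635, 606.85, 199.217] pointing down, gripper open.
Joint ranges: [-3.01, 3.01], [-0.46, 2.08], [-1.47, 1.51], [0.13, 2.56], [-1, 4.14], [0.04, 2.09], [-2.66, 2.66]. Speed limits (rad/s): [2.57, 2.57, 3.14, 3.14, 3.14, 3.14, 3.14].

## Interface

Orientations are given as a 3x3 rotation matrix whose columns are the frame's x, y, z axes.
In Python, from rig import robot, optics, ticket gives the robot as it stands.
- The arm moves only by the tool drive_tool, never from a script. Its argument "motion" is a list of rows, each an object with "xyz": the shift along the tool's x, y, z in m, a list of three; "angular": the turn, a rotation vector about the tool's x, y, z in degrees, a list of three; "grip": the opening in per cent of the stroke, from 0 (shut) to 100 (fully open). A call has 1 to 12 rows; each row shifts and turns the commanded pose from where the row before left it, along the tool's axes as they then stand; what a row does not reach is not made up. A row lasts 1/8 s, in which the tool goes at most 62.5 mm and 10.7 degrees, less where a joint would pass 70% of its speed; a pose out of reach is approached as far as the arm can. A call is refused whole if a number of a shift passes 0.0625 or a number of a turn 10.7, either way. A call with a gripper value outside its range is refused whole. The fingers move at their own pace and stop on an object; "squeeze" is the grip in N (left out, the last holds). Time passes only in rows, so rows that do not move let the fingers close. It gives the time, the measured TCP pose, the force, the opening and the grip force at its end, in the units of the state.
- robot.read_state(): the state, without advancing time (a new reading comes with each control period).
- optics.grab_frame(name): name is "side" or "top" or "wrist"; returns a dict with "img" (384x512x3 uint8, blue, green, red), "camera_matrix" (3x3 intrinsics, pixels), "dist_coeffs" ([k1, k2, p1, p2, k3] as OpenCV has them; the pictures are not rectified), "rvec" (rotation vector, rad) and "tvec" (3), from world to camera coordinates, as OpenCV has them. Camera axes: x right, y down, z forward; pixel columns grow to the right and rows downward; lengths in mm; the calibration is good to about 2 mm. A picture is of the moment at which its call begins. There is no depth.
- ticket.hand_in(): hands the job in; it is judged then, once.
Trained networks look in the newest picture that a camera, given by its name, has taken for a name from the list of things; names that differ only in an ending like _2 or _b are one class to them, and where a whole thing is asked for, a point or a joint stands for the part that bears it (a point fixed in the world has none). Each returns a list of dicts, best first, with "p" (0 to 1); they miss things now and then, are a little off and sometimes report something else, mostly with a low value. They report only what shows in the picture. A call takes as long as a camera call. They do not tell look-alikes from the thing itself.
- optics.silhouettes(camera, name): "mask" (384x512 bool, what is visible of it) and "rect" ([centre column, centre row, width, height] as shares, 0 to 1, of the picture: columns of its width, rows of its height, round what is visible of it).
- optics.place_of(camera, name): "location" ([row, column] as shares, 0 to 1, of the picture: columns of its width, rows of its height: a listed point, or the origin of a listed thing).
The state is a dict: "clock": time; "qpos": joint angles; "qvel": joint speeds; "effort": joint torques, N m; "tool_pos": TCP position; "eef_rot": TCP orientation; "force": force on the tool from outside, world axes, zero at the start; "torque": the same for the moment, N m; "grip_width": finger opening in mm; "grasp_force": force on a finger pad.
Only numpy, scipy, OpenCV 4.12 (cv2) and the standard library are available. Lean on these libraries where they do the work, as an engineer would, in place of code of your own. Each camera call takes 0.05 s, during which the arm holds its last target. There are 200 camera calls.

## Task

First put the white drip cup on the table in front of the blue bearing block, with the middle of the cup under the mouth of the brass spout, and let go of it. Then take the orange-handled grease coupler out of its holder, push it squarely (in line with the tilted nipple) down over the brass nipple until the red sleeve snaps in and its red band disappears, and finish while still gripping the coupler and holding it pressed there against the spring. Leave the cup where you put it, and do not disturb the mouse, the tape roll or the cutter.

Things in the scene. Friction and masses are not known exactly. Their poses are not given: they have to be found in the camera images.
- block: blue bearing block fixed to the table: base plate 90 (x) x 150 (y) x 14 mm, on it a round housing of radius 38 mm along y, its axis 48 mm up, with a 136 mm shaft through it. Origin: centre of its underside. -x is its front, where the nipple leans and a brass spout, 10 mm thick, sticks out to 95 mm from the origin; the spout's lowest point is 51 mm above the table.
- spout_spot (a point): point on the table straight below the mouth of the spout, 90 mm in front (-x) of the block's origin; axes as the block's. The cup's middle belongs over it.
- nipple_tip (a point): tip of the brass nipple, fixed on the block. z: the nipple's axis, out of the block, 20 degrees from vertical, leaning to the block's front (-x); y as the block's y. The nipple is a 12 mm round stem, tapered over its last 8 mm to 5 mm at the tip; a dark boss, 38 mm in diameter, surrounds its foot and ends 31 mm below the tip.
- sleeve_top (a point): centre of the flat ring-shaped top face of the sprung sleeve round the nipple (28 mm diameter, red with a steel top), on the nipple's axis, 16 mm below the tip when the sleeve is out; moves with the sleeve. z as the nipple's.
- sleeve (a joint): how far the sleeve is pushed in along the nipple's axis, m: 0 = out (red band seen), 0.012 = stop (red band hidden in the boss). Its spring pushes back with 5 N at first; a detent raises this to about 10 N at 2 to 3 mm, then it snaps and gives way (about 4 N at 10 mm, 9 N just before the hard stop). It comes out by itself when not held.
- coupler: grease coupler, loose, about 220 g, 108 mm tall, standing mouth down in its holder (mouth 5 mm above the table). Steel head 36 mm in diameter, 44 mm high, with a bore of 16 mm, 34 mm deep, open below; above it an orange grip 26 x 26 mm, 44 to 98 mm above the mouth; on top a 14 mm brass stub. Origin: centre of the mouth; z up its axis, x and y square to the grip's faces.
- coupler_mouth (a point): centre of the coupler's open mouth (the flat lower rim); z points from the mouth to the grip. When seated, the rim stands on the sleeve's top face.
- coupler_grip (a point): middle of the square orange grip on the coupler's axis, 72 mm above the mouth; axes as the coupler's.
- holder: black round holder fixed to the table: foot 72 mm in diameter, 5 mm thick, on it a ring to 32 mm above the table with a hole of at least 42 mm in which the coupler's head stands loosely. Origin: centre of its underside.
- cup_mid (a point): centre of the white drip cup, half-way up, 15 mm above its underside. The cup is loose, open on top, 60 mm in diameter and 30 mm tall, 90 g; an upright tab stands on its -x side. z up.
- cup_tab (a point): grip point of the cup's upright tab, 54 mm above the cup's underside and 43 mm to the cup's -x side of its centre. The tab is 26 mm long (cup x), 10 mm thick (cup y, pinch it across this) and reaches 72 mm above the cup's underside.
- mouse_1: black computer mouse, 131 x 63 x 42 mm, bystander; origin at its underside.
- tape_roll: roll of red tape lying flat, 92 mm in diameter, 19 mm tall, bystander; origin at its underside.
- cutter_1: yellow snap cutter, 154 x 19 x 15 mm, bystander; origin at its underside.
- cup: the drip cup itself (see cup_mid); origin at the centre of its underside, -x towards its tab.
Things that resemble listed ones, but are neither listed nor needed, are in the scene too. Leave any turquoise look-alike of the cup alone. There is more than one size of the coupler; the one meant has the size given above.

How it is judged:
By the outcome, as a careful person would: the job done as asked, in the order asked, and still so for the second after the job is handed in, while the arm keeps its last pose, push and grip.
It also fails if it takes over 62 s, if anything falls off the work surface, if the arm or the gripper's body presses on something with over 40 N, if the wrist force passes 120 N, or if a joint passes its speed limit or range.

## Working session

There is one attempt and no reset: what is moved stays moved. The work goes in short steps, Python scripts to look and compute and a tool call to move; the robot and the scene stay as the last step left them, time stands still between calls to the robot, and variables do not carry over. Pictures are saved under pics/ and viewed, at most 10 in all, crops included, and the job is handed in when it is done.

Besides the shell and the picture viewer there is one more tool, called as name([rows], argument=value, ...), one row to a line, values as JSON. drive_tool: Moves the arm, as the interface text tells. Its arguments: {"type":"object","properties":{"motion":{"type":"array"},"squeeze":{"type":"number"}},"required":["motion"]}

```bash
mkdir -p pics; ls
cat > h.py <<'E'
import numpy as np, cv2
from rig import robot, optics, ticket
def cam(n):
    f=optics.grab_frame(n); f['R']=cv2.Rodrigues(np.array(f['rvec'],float))[0]; f['t']=np.array(f['tvec'],float).ravel()
    f['K']=np.array(f['camera_matrix'],float); f['D']=np.array(f['dist_coeffs'],float); return f
def ray(f,uv):
    p=cv2.undistortPoints(np.array([[uv]],float),f['K'],f['D'])[0,0]
    d=f['R'].T@np.array([p[0],p[1],1.]); return -f['R'].T@f['t'], d/np.linalg.norm(d)
def at_z(f,uv,z):
    c,d=ray(f,uv); return c+d*(z-c[2])/d[2]
def proj(f,P): return cv2.projectPoints(np.array(P,float).reshape(-1,1,3),f['R'],f['t'],f['K'],f['D'])[0][:,0]
def tri(rays):
    A=0;b=0
    for c,d in rays:
        M=np.eye(3)-np.outer(d,d);A=A+M;b=b+M@c
    x=np.linalg.solve(A,b); return x,[float(np.linalg.norm((np.eye(3)-np.outer(d,d))@(x-c))) for c,d in rays]
def px(l): return (l['location'][1]*512,l['location'][0]*384)
E
python3 - <<'E'
from h import *
np.set_printoptions(precision=1,suppress=True)
names="block spout_spot nipple_tip sleeve_top coupler coupler_mouth coupler_grip holder cup_mid cup_tab cup mouse_1 tape_roll cutter_1".split()
F={}
for c in ("side","top","wrist"):
    F[c]=cam(c); cv2.imwrite(f'pics/{c}0.png',F[c]['img']); print(c,'campos',-F[c]['R'].T@F[c]['t'])
for n in names:
    for c in F:
        r=optics.place_of(c,n)
        print(n,c,[(round(l['p'],2),np.round(px(l)).tolist(),at_z(F[c],px(l),0)[:2].round().tolist()) for l in r[:3]])
s=robot.read_state();print(s['clock'],s['tool_pos'],s['eef_rot'])
w=np.hstack([F['side']['img'],F['top']['img']]);cv2.imwrite('pics/st.png',cv2.resize(w,(800,300)))
E
```

```text
pics
side campos [  324.9 -1126.2   699.7]
top campos [ 371.4   -8.6 1348.4]
wrist campos [ 84.  621.9 373.2]
block side [(0.81, [265.0, 221.0], [616.0, 5.0])]
block top []
block wrist []
spout_spot side [(0.97, [237.0, 227.0], [524.0, -11.0])]
spout_spot top []
spout_spot wrist []
nipple_tip side [(0.44, [258.0, 187.0], [646.0, 239.0])]
nipple_tip top [(0.47, [249.0, 195.0], [603.0, 7.0]), (0.21, [155.0, 229.0], [501.0, 292.0])]
nipple_tip wrist []
sleeve_top side [(0.6, [263.0, 193.0], [655.0, 195.0])]
sleeve_top top [(0.64, [248.0, 191.0], [614.0, 7.0]), (0.27, [249.0, 191.0], [614.0, 4.0])]
sleeve_top wrist []
coupler side [(0.81, [200.0, 282.0], [386.0, -255.0]), (0.65, [234.0, 275.0], [475.0, -241.0])]
coupler top [(0.54, [331.0, 234.0], [480.0, -241.0]), (0.52, [330.0, 234.0], [481.0, -238.0]), (0.48, [336.0, 267.0], [384.0, -252.0])]
coupler wrist []
coupler_mouth side [(0.82, [200.0, 282.0], [388.0, -257.0]), (0.72, [236.0, 273.0], [483.0, -235.0]), (0.24, [267.0, 224.0], [619.0, -11.0])]
coupler_mouth top [(0.66, [177.0, 144.0], [765.0, 230.0]), (0.65, [336.0, 264.0], [393.
[... 1106 characters left out ...]
74.0, 403.0])]
cup top [(0.9, [116.0, 208.0], [566.0, 414.0]), (0.86, [156.0, 228.0], [503.0, 288.0]), (0.81, [197.0, 232.0], [490.0, 164.0])]
cup wrist []
mouse_1 side [(0.94, [290.0, 187.0], [763.0, 226.0]), (0.48, [266.0, 222.0], [616.0, -2.0]), (0.47, [235.0, 272.0], [480.0, -232.0])]
mouse_1 top [(0.68, [176.0, 146.0], [761.0, 232.0])]
mouse_1 wrist []
tape_roll side [(0.86, [341.0, 269.0], [758.0, -271.0])]
tape_roll top [(0.92, [336.0, 145.0], [758.0, -267.0])]
tape_roll wrist []
cutter_1 side [(0.77, [281.0, 316.0], [554.0, -411.0])]
cutter_1 top [(0.83, [383.0, 209.0], [555.0, -404.0])]
cutter_1 wrist []
2.25 [149.6 606.8 199.2] [[-1.   0.2 -0. ]
 [ 0.2  1.   0. ]
 [ 0.   0.  -1. ]]
```

View picture.

Run:
```python
import cv2,numpy as np
s=cv2.imread('pics/side0.png')[130:330,160:380];t=cv2.imread('pics/top0.png')[100:290,80:400]
s=cv2.resize(s,None,fx=1.9,fy=1.9,interpolation=2);t=cv2.resize(t,None,fx=2.0,fy=2.0,interpolation=2)
cv2.imwrite('pics/s1.png',cv2.resize(cv2.imread('pics/side0.png')[140:300,180:380],(800,600) if 0 else (750,600),interpolation=2))
cv2.imwrite('pics/t1.png',cv2.resize(t,(800,475)))
```

```text
(no output)
```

View pics/s1.png

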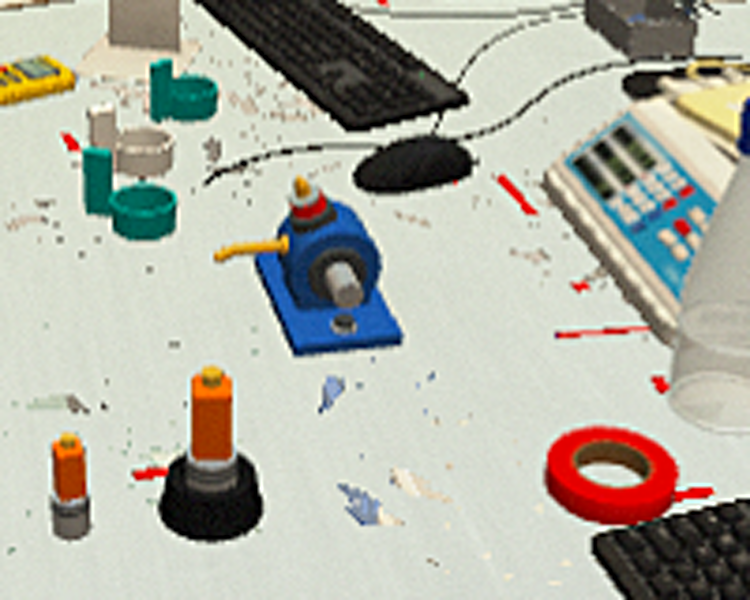

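View pics/t1.png

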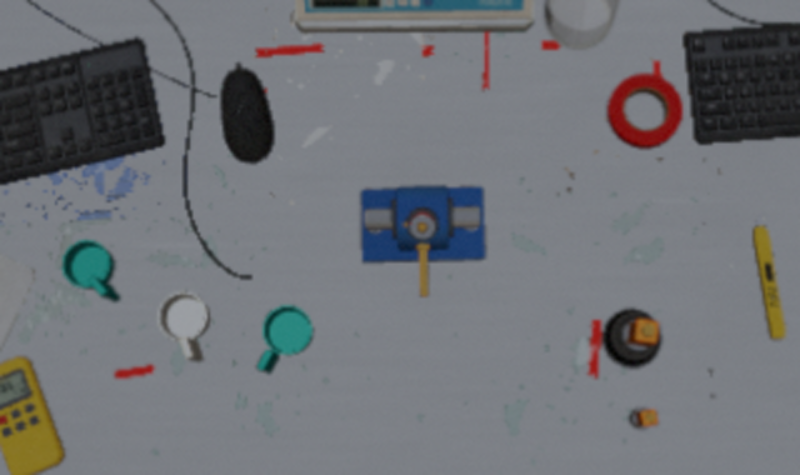

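White cup: top (154,226), with turquoise look-alikes at (116,208) and (194,232). Coupler: the tall one in the holder at top (337,233) / side (234,262), with a small look-alike at top (336,267). I choose the white cup and the tall coupler standing in the black holder.

```bash
cat > pose.py <<'E'
from h import *
np.set_printoptions(precision=1,suppress=True)
F={c:cam(c) for c in('side','top')}
def b(c,n,near):
    r=[px(l) for l in optics.place_of(c,n)]
    r=[p for p in r if np.hypot(p[0]-near[0],p[1]-near[1])<16]
    return r[0] if r else None
for n,s,t in [('cup_mid',(207,180),(155,226)),('cup_tab',(206,172),(156,239)),('coupler_grip',(234,252),(337,231)),('nipple_tip',(259,187),(249,195)),('sleeve_top',(263,193),(248,191))]:
    a,c=b('side',n,s),b('top',n,t)
    if a and c: print(n,a,c,*tri([ray(F['side'],a),ray(F['top'],c)]))
    else: print(n,a,c)
f=F['top']
for n in('block','cup','holder'):
    for m in optics.silhouettes('top',n):
        k=m['mask'].astype(np.uint8); rr=cv2.minAreaRect(np.argwhere(k)[:,::-1].astype(np.float32)); print(n,round(m['p'],2),rr)
        if n=='block':print([at_z(f,p,14)[:2].round() for p in cv2.boxPoints(rr)])
w=cam('wrist');print('wrist fwd',w['R'][2],w['K'][0,0]); s=robot.read_state(); E=np.array(s['eef_rot']);print(E, E.T@(-w['R'].T@w['t']-s['tool_pos']),E.T@w['R'].T,s['force'],s['qpos'])
E
python3 pose.py
```

```text
cup_mid (219.2896, 181.5168) (157.5936, 225.408) [510.3 279.9  14.6] [0.8073506674218653, 0.8073506674218062]
cup_tab (207.9744, 182.39999999999998) (157.7984, 241.30559999999997) [465.9 277.8  15.3] [4.098131530076183, 4.09813153007615]
coupler_grip (234.3936, 248.2176) (337.3056, 231.01440000000002) [ 479.7 -244.5   84.3] [3.2157144724582003, 3.2157144724581284]
nipple_tip (259.4816, 187.69920000000002) (251.8016, 190.5024) [593.5  -3.8 123.1] [0.5516409302932919, 0.5516409302935394]
sleeve_top (261.5808, 194.18880000000001) (246.784, 190.6176) [601.3  10.2  93.1] [2.0631059692299707, 2.063105969230016]
block 0.73 ((249.5, 196.0), (42.0, 49.0), 90.0)
[array([662.,  78.]), array([661., -71.]), array([533., -69.]), array([534.,  77.])]
cup 0.78 ((152.5, 230.0), (26.0, 19.0), 90.0)
cup 0.78 ((114.5, 207.0), (22.0, 21.0), 90.0)
cup 0.6 ((194.06924438476562, 235.44618225097656), (19.597488403320312, 27.41167449951172), 7.125016689300537)
holder 0.52 ((330.6999816894531, 235.60000610351562), (23.71708106994629, 19.922346115112305), 71.56504821777344)
wrist fwd [ 0.3 -0.1 -1. ] 323.25739734571533
[[-1.   0.2  0. ]
 [ 0.2  1.   0. ]
 [-0.   0.  -1. ]] [  67.4   -0.7 -174.8] [[-0.  -1.  -0.3]
 [ 1.  -0.   0. ]
 [-0.  -0.3  1. ]] [-0.6  0.4 -0.5] [-1.3  0.7 -0.2  1.6  0.2  0.9 -0.2]
```

```bash
cat >> h.py <<'E'
from scipy.spatial.transform import Rotation as Ro
def down(yaw):  # tool pointing down, tool x at world angle yaw(deg)
    a=np.radians(yaw); x=np.array([np.cos(a),np.sin(a),0]); z=np.array([0,0,-1.]); return np.c_[x,np.cross(z,x),z]
def plan(T,R=None):
    s=robot.read_state(); E=np.array(s['eef_rot']); d=E.T@(np.array(T)-s['tool_pos'])
    print('shift tool',d.round(1),'len',np.linalg.norm(d).round(1),'pos',np.round(s['tool_pos'],1),'force',np.round(s['force'],1),'w',round(s['grip_width'],1),'g',round(s['grasp_force'],1),'t',round(s['clock'],2))
    if R is not None:
        rv=Ro.from_matrix(E.T@R).as_rotvec(degrees=True); print('turn',rv.round(2),'shift in new axes',(R.T@(np.array(T)-s['tool_pos'])).round(1))
E
python3 -c "
from h import *
plan([455,277,200],down(180));s=robot.read_state();print(np.array(s['eef_rot']).round(4))"
```

```text
shift tool [-375.5 -247.2   -0.8] len 449.5 pos [149.6 606.8 199.2] force [-0.6  0.4 -0.5] w 85.5 g 0.0 t 3.05
turn [  0.     0.   -13.85] shift in new axes [-305.4 -329.8   -0.8]
[[-9.709e-01  2.394e-01  0.000e+00]
 [ 2.394e-01  9.709e-01  1.000e-04]
 [-0.000e+00  1.000e-04 -1.000e+00]]
```

drive_tool([
  {"xyz": [0,0,0],"angular": [0,0,-7],"grip": 60},
  {"xyz": [0,0,0],"angular": [0,0,-6.85],"grip": 60},
  {"xyz": [-0.034,-0.0366,0],"angular": [0,0,0],"grip": 60},
  {"xyz": [-0.034,-0.0366,0],"angular": [0,0,0],"grip": 60},
  {"xyz": [-0.034,-0.0366,0],"angular": [0,0,0],"grip": 60},
  {"xyz": [-0.034,-0.0366,0],"angular": [0,0,0],"grip": 60},
  {"xyz": [-0.034,-0.0366,0],"angular": [0,0,0],"grip": 60},
  {"xyz": [-0.034,-0.0366,0],"angular": [0,0,0],"grip": 60},
  {"xyz": [-0.034,-0.0366,0],"angular": [0,0,0],"grip": 60},
  {"xyz": [-0.034,-0.0366,0],"angular": [0,0,0],"grip": 60},
  {"xyz": [-0.034,-0.0366,0],"angular": [0,0,0],"grip": 60},
  {"xyz": [0,0,0],"angular": [0,0,0],"grip": 60},
])

```text
clock: 4.55
tool_pos: [459.2, 272.6, 199.0]
eef_rot: [[-1.0, 0.009, 0.002], [0.009, 1.0, -0.003], [-0.002, -0.003, -1.0]]
force: [0.1, -0.4, 0.1]
grip_width: 51.5
grasp_force: 0.0
```

```bash
cat > look.py <<'E'
import sys
from h import *
np.set_printoptions(precision=1,suppress=True)
tag=sys.argv[1]; names=[a.split('@') for a in sys.argv[2:]]
f=cam('wrist'); cv2.imwrite(f'pics/{tag}.png',cv2.resize(f['img'],(800,600),interpolation=2))
for n,z in names:
    print(n,[(round(l['p'],2),np.round(px(l),1).tolist(),at_z(f,px(l),float(z))[:2].round(1).tolist()) for l in optics.place_of('wrist',n)])
plan(robot.read_state()['tool_pos'])
E
python3 look.py w1 cup_mid@15 cup_tab@54 cup@0
```

```text
cup_mid [(0.68, [366.1, 254.3], [573.8, 409.7]), (0.67, [269.2, 204.2], [508.2, 290.8]), (0.62, [161.8, 193.6], [494.1, 166.4])]
cup_tab [(0.8, [357.1, 240.8], [537.8, 383.7]), (0.79, [256.7, 180.1], [469.6, 276.0]), (0.66, [167.5, 165.8], [453.9, 186.2])]
cup [(0.86, [272.5, 201.1], [509.1, 295.5]), (0.82, [363.8, 250.2], [575.7, 411.9]), (0.8, [165.2, 188.3], [491.8, 166.6])]
shift tool [0. 0. 0.] len 0.0 pos [454.7 278.8 199.3] force [ 0.1  0.2 -0.3] w 51.5 g 0.0 t 4.75
```

View pics/w1.png

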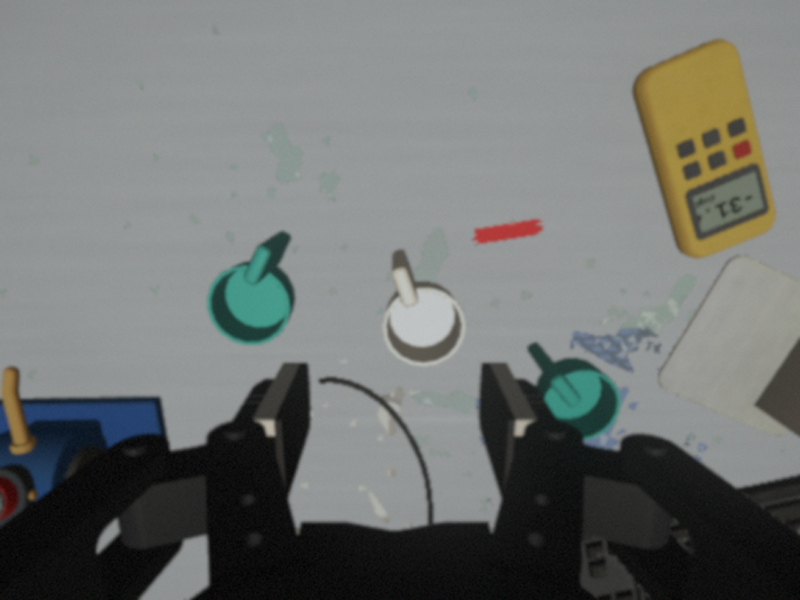

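Run:
```python
from h import *
f=cam('wrist')
P=lambda u,v:(u*.64,v*.64)
print('rim centre',at_z(f,P(425,322),30).round(1),'L',at_z(f,P(384,322),30).round(1),'R',at_z(f,P(466,322),30).round(1))
for q,z in [((397,251),72),((407,251),72),((403,290),72)]: print(at_z(f,P(*q),z).round(1))
M=optics.silhouettes('wrist','cup'); 
for m in M:
    print(m['p'],m['rect'])
# model overlay
c=np.array([508.5,290,0]);
for yaw in (21,):
    a=np.radians(yaw);X=np.array([np.cos(a),np.sin(a),0]);Y=np.array([-X[1],X[0],0]);Z=np.array([0,0,1.])
    im=cv2.resize(f['img'],None,fx=4,fy=4,interpolation=2)
    pts=[c+30*(np.cos(t)*X+np.sin(t)*Y)+30*Z for t in np.linspace(0,6.28,60)]
    pts2=[c-43*X+i*13*X+j*5*Y+72*Z for i,j in((-1,-1),(-1,1),(1,1),(1,-1),(-1,-1))]
    for L,col in((pts,(0,0,255)),(pts2,(0,255,0))): cv2.polylines(im,[np.int32(proj(f,L)*4)],True,col,1)
    cv2.imwrite('pics/ov1.png',im[520:1020,820:1320])
```

```text
rim centre [500.4 300.6  30. ] L [500.5 271.2  30. ] R [500.4 330.   30. ]
[441.4 280.1  72. ]
[441.4 286.1  72. ]
[465.8 283.9  72. ]
0.63 [0.3012, 0.4905, 0.1195, 0.1898]
0.59 [0.5175, 0.5271, 0.101, 0.1964]
0.57 [0.7029, 0.6568, 0.1059, 0.1526]
```

View pics/ov1.png

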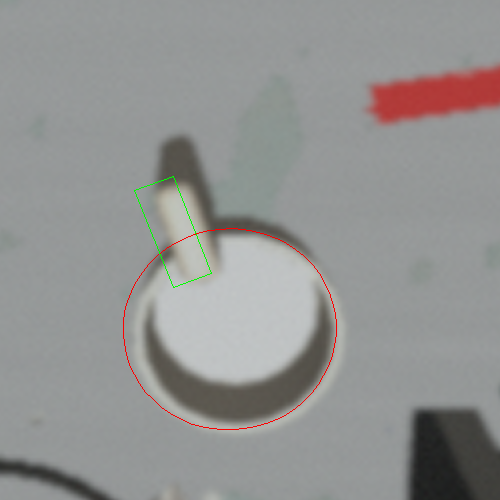

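The close crop shows the white cup's rim centred at about crop (239,331) and its tab's top at (186,232). That puts the cup at about (508.7, 292), the tab at about (468, 278), and the yaw at about 19°.

```bash
python3 -c "
from h import *
plan([468,278.3,37],down(198.8))"
```

```text
shift tool [-13.5  -0.7 162.3] len 162.8 pos [454.6 278.9 199.3] force [-0.1  0.   0.1] w 51.5 g 0.0 t 4.85
turn [  0.04  -0.02 -18.64] shift in new axes [-12.5  -4.8 162.3]
```

drive_tool([
  {"xyz": [0,0,0.02],"angular": [0,0,-9.3],"grip": 50},
  {"xyz": [0,0,0.02],"angular": [0,0,-9.3],"grip": 50},
  {"xyz": [-0.0065,-0.0024,0.03],"angular": [0,0,0],"grip": 50},
  {"xyz": [-0.006,-0.0024,0.03],"angular": [0,0,0],"grip": 50},
  {"xyz": [0,0,0.032],"angular": [0,0,0],"grip": 50},
  {"xyz": [0,0,0.03],"angular": [0,0,0],"grip": 50},
  {"xyz": [0,0,0],"angular": [0,0,0],"grip": 50},
  {"xyz": [0,0,0],"angular": [0,0,0],"grip": 0},
  {"xyz": [0,0,0],"angular": [0,0,0],"grip": 0},
  {"xyz": [0,0,0],"angular": [0,0,0],"grip": 0},
  {"xyz": [0,0,0],"angular": [0,0,0],"grip": 0},
], squeeze=40)

```text
clock: 6.22
tool_pos: [469.1, 277.8, 38.2]
eef_rot: [[-0.948, -0.319, 0.001], [-0.319, 0.948, 0.002], [-0.002, 0.001, -1.0]]
force: [-2.1, 1.2, 6.9]
grip_width: 7.2
grasp_force: 39.9
```

drive_tool([
  {"xyz": [0,0,-0.02],"angular": [0,0,0],"grip": 0},
  {"xyz": [0,0,-0.03],"angular": [0,0,0],"grip": 0},
  {"xyz": [0,0,-0.04],"angular": [0,0,0],"grip": 0},
  {"xyz": [0,0,-0.05],"angular": [0,0,0],"grip": 0},
  {"xyz": [0,0,-0.05],"angular": [0,0,6.3],"grip": 0},
  {"xyz": [0,0,-0.02],"angular": [0,0,6.3],"grip": 0},
  {"xyz": [0,0,0],"angular": [0,0,6.0],"grip": 0},
  {"xyz": [0,0,0],"angular": [0,0,0],"grip": 0},
], squeeze=40)

```text
clock: 7.22
tool_pos: [468.9, 276.3, 247.4]
eef_rot: [[-1.0, -0.001, 0.0], [-0.001, 1.0, -0.001], [-0.0, -0.001, -1.0]]
force: [-0.8, -0.2, -0.9]
grip_width: 7.3
grasp_force: 39.0
```

```bash
python3 -c "
from h import *
plan([620,0,260],down(180))"
```

```text
shift tool [-150.9 -276.4  -12.4] len 315.2 pos [468.9 276.3 247.4] force [-0.8 -0.2 -0.9] w 7.3 g 39.0 t 7.22
turn [-0.04  0.02  0.04] shift in new axes [-151.1 -276.3  -12.6]
```

drive_tool([
  {"xyz": [-0.012,-0.025,-0.002],"angular": [0,0,0],"grip": 0},
  {"xyz": [-0.022,-0.04,-0.002],"angular": [0,0,0],"grip": 0},
  {"xyz": [-0.025,-0.045,-0.002],"angular": [0,0,0],"grip": 0},
  {"xyz": [-0.025,-0.045,-0.002],"angular": [0,0,0],"grip": 0},
  {"xyz": [-0.025,-0.045,-0.002],"angular": [0,0,0],"grip": 0},
  {"xyz": [-0.022,-0.04,-0.002],"angular": [0,0,0],"grip": 0},
  {"xyz": [-0.02,-0.036,0],"angular": [0,0,0],"grip": 0},
  {"xyz": [0,0,0],"angular": [0,0,0],"grip": 0},
  {"xyz": [0,0,0],"angular": [0,0,0],"grip": 0},
  {"xyz": [0,0,0],"angular": [0,0,0],"grip": 0},
])

```text
clock: 8.48
tool_pos: [619.3, 2.7, 259.1]
eef_rot: [[-1.0, -0.003, -0.001], [-0.003, 1.0, 0.001], [0.001, 0.001, -1.0]]
force: [-0.2, 0.2, -0.8]
grip_width: 6.9
grasp_force: 39.1
```

```bash
python3 look.py w2 nipple_tip@110 sleeve_top@95 spout_spot@0 block@0 cup_tab@250
```

```text
nipple_tip [(0.68, [256.6, 148.8], [597.9, 6.6])]
sleeve_top [(0.9, [258.7, 152.6], [604.0, 9.0]), (0.74, [70.0, 248.9], [715.9, -208.1]), (0.33, [254.1, 148.8], [600.0, 4.2])]
spout_spot [(0.35, [254.8, 265.2], [787.1, 6.7])]
block [(0.69, [252.3, 152.6], [618.7, 2.5])]
cup_tab [(0.77, [424.6, 8.7], [504.6, 91.2])]
shift tool [0. 0. 0.] len 0.0 pos [619.9   1.3 259.3] force [-0.3 -0.4 -1.2] w 7.2 g 39.1 t 8.78
```

View pics/w2.png

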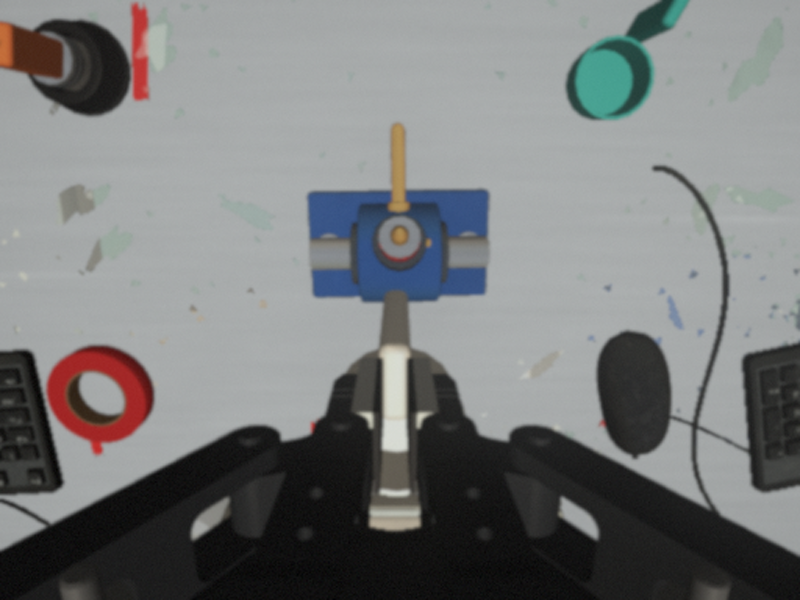

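```bash
cat > fit.py <<'E'
from h import *
from scipy.optimize import least_squares
np.set_printoptions(precision=1,suppress=True)
f=cam('wrist'); P=lambda u,v:np.array((u*.64,v*.64))
# refine corners from blue mask
hsv=cv2.cvtColor(f['img'],cv2.COLOR_BGR2HSV); m=cv2.inRange(hsv,(100,120,50),(125,255,255))
m[:,:190]=0;m[:,320:]=0;m[200:]=0
ys,xs=np.nonzero(m);print(xs.min(),xs.max(),ys.min(),ys.max())
def edge(cols):  # front/back
    return [(c,np.nonzero(m[:,c])[0].min(),np.nonzero(m[:,c])[0].max()) for c in cols]
E1=edge(list(range(202,222,4))+list(range(290,308,4))); print(E1)
R1=[(r,np.nonzero(m[r])[0].min(),np.nonzero(m[r])[0].max()) for r in list(range(126,142,4))+list(range(175,184,4))]; print(R1)
Fp=np.array([at_z(f,(c,a-.5),14)[:2] for c,a,b in E1]); Bp=np.array([at_z(f,(c,b+.5),14)[:2] for c,a,b in E1])
L=np.array([at_z(f,(a-.5,r),14)[:2] for r,a,b in R1]); Rr=np.array([at_z(f,(b+.5,r),14)[:2] for r,a,b in R1])
def res(p):
    x,y,t=p; c,s=np.cos(t),np.sin(t); g=lambda Q:(Q-[x,y])@np.array([[c,-s],[s,c]])
    return np.r_[g(Fp)[:,0]+45,g(Rr)[:,1]-75,g(L)[:,1]+75]
r=least_squares(res,[600,0,0],loss='soft_l1'); print('pose',r.x[:2],np.degrees(r.x[2]),'res',res(r.x)); print('back',Bp[:,0],'front',Fp[:,0])
x,y,t=r.x; X=np.array([np.cos(t),np.sin(t),0]); o=np.array([x,y,0])
print('spout mouth z56',at_z(f,P(398,124),56),'should',o-95*X,'spot',o-90*X)
# nipple tip: on the plane; intersect ray with block y plane
for n,uv in(('tip',P(400,235)),):
    c,d=ray(f,uv)
    for z in(105,110,115,120,125): print(n,z,at_z(f,uv,z)-o)
E
python3 fit.py
```

```text
199 312 122 190
[(202, np.int64(124), np.int64(180)), (206, np.int64(124), np.int64(188)), (210, np.int64(124), np.int64(187)), (214, np.int64(124), np.int64(187)), (218, np.int64(123), np.int64(187)), (290, np.int64(122), np.int64(186)), (294, np.int64(122), np.int64(186)), (298, np.int64(122), np.int64(186)), (302, np.int64(122), np.int64(186)), (306, np.int64(122), np.int64(186))]
[(126, np.int64(199), np.int64(312)), (130, np.int64(200), np.int64(312)), (134, np.int64(200), np.int64(311)), (138, np.int64(200), np.int64(311)), (175, np.int64(202), np.int64(310)), (179, np.int64(202), np.int64(310)), (183, np.int64(203), np.int64(310))]
pose [623.5   5.7] 1.1248478716534107 res [ 0.   0.2  0.3  0.4 -0.8 -0.2 -0.1 -0.   0.1  0.1 -1.9 -1.8 -2.9 -2.8
 -2.7 -2.6 -2.4  2.2  3.1  2.8  2.5  2.1  1.8  2.8]
back [654.8 665.9 664.5 664.5 664.5 663.2 663.2 663.2 663.2 663.2] front [579.9 579.9 579.9 579.9 578.7 577.4 577.4 577.4 577.4 577.4]
spout mouth z56 [528.9   3.5  56. ] should [528.5   3.8   0. ] spot [533.5   3.9   0. ]
tip 105 [-22.5  -1.1 105. ]
tip 110 [-23.3  -1.2 110. ]
tip 115 [-24.   -1.2 115. ]
tip 120 [-24.7  -1.3 120. ]
tip 125 [-25.5  -1.4 125. ]
```

```bash
python3 -c "
from h import *
plan([440,4.2,250],down(181.1))"
```

```text
shift tool [179.9   3.2   9.2] len 180.2 pos [619.9   1.1 259.3] force [-0.   0.2 -1. ] w 7.5 g 39.1 t 8.82
turn [-0.    0.01 -1.07] shift in new axes [179.8   6.5   9.3]
```

drive_tool([
  {"xyz": [0.02,0.0003,0],"angular": [0,0,-1.1],"grip": 0},
  {"xyz": [0.04,0.0015,0],"angular": [0,0,0],"grip": 0},
  {"xyz": [0.05,0.0017,0],"angular": [0,0,0],"grip": 0},
  {"xyz": [0.045,0.0015,0.009],"angular": [0,0,0],"grip": 0},
  {"xyz": [0.025,0.0015,0.01],"angular": [0,0,0],"grip": 0},
  {"xyz": [0,0,0.03],"angular": [0,0,0],"grip": 0},
  {"xyz": [0,0,0.045],"angular": [0,0,0],"grip": 0},
  {"xyz": [0,0,0.045],"angular": [0,0,0],"grip": 0},
  {"xyz": [0,0,0.04],"angular": [0,0,0],"grip": 0},
  {"xyz": [0,0,0.025],"angular": [0,0,0],"grip": 0},
  {"xyz": [0,0,0.009],"angular": [0,0,0],"grip": 0},
  {"xyz": [0,0,0],"angular": [0,0,0],"grip": 0},
])

```text
clock: 10.32
tool_pos: [440.2, 4.5, 46.2]
eef_rot: [[-1.0, -0.02, 0.0], [-0.02, 1.0, -0.0], [-0.0, -0.0, -1.0]]
force: [-0.2, 0.3, 0.0]
grip_width: 7.4
grasp_force: 39.1
```

```bash
python3 -c "
from h import *
plan([489,4.2,46],down(181.1))
f=cam('side');cv2.imwrite('pics/s2.png',cv2.resize(f['img'][150:300,190:340],(600,600),interpolation=2))
g=cam('top');cv2.imwrite('pics/t2.png',g['img'])"
```

```text
shift tool [-48.8  -1.2   0.2] len 48.8 pos [440.2   4.5  46.2] force [-0.2  0.3  0. ] w 7.4 g 39.1 t 10.32
turn [-0.    0.01  0.02] shift in new axes [-48.8  -1.2   0.2]
```

View pics/s2.png

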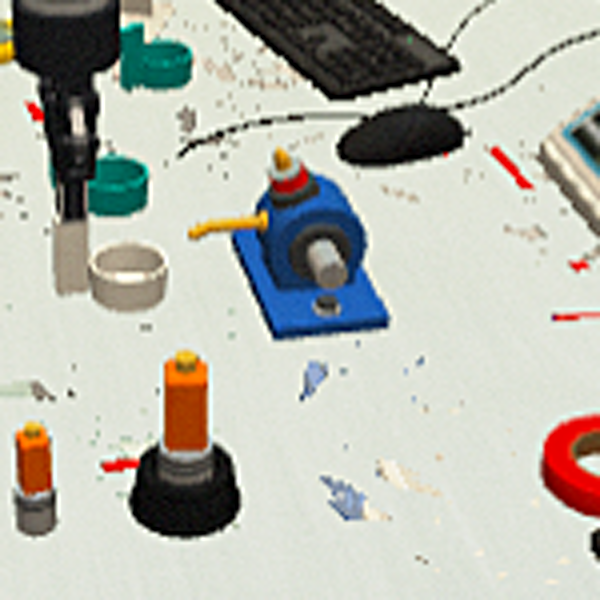

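Run:
```python
from h import *
np.set_printoptions(precision=1,suppress=True)
f=cam('side');P=lambda u,v:(190+u/4,150+v/4)
for n,uv,z in(('spout mouth end',(190,233),54),('base FL near(-y) corner front',(275,336),10),('base near back',(388,322),12),('cup rim c',(129,263),38),('cup rim left',(90,263),38),('rim right',(168,263),38)): print(n,at_z(f,P(*uv),z))
o=np.array([621.5,5.7,0]);a=np.radians(1.1);X=np.array([np.cos(a),np.sin(a),0]);Y=np.array([-X[1],X[0],0]);Z=np.array([0,0,1])
c=np.array([440.2,4.5,0])+42.5*X+8*Z
im=cv2.resize(f['img'],None,fx=4,fy=4,interpolation=2)
def pl(L,col): cv2.polylines(im,[np.int32(proj(f,L)*4+1.5)],False,col,1)
pl([o+14*Z+i*45*X+j*75*Y for i,j in((-1,-1),(-1,1),(1,1),(1,-1),(-1,-1))],(0,0,255))
for z in(0,30): pl([c+z*Z+30*np.cos(t)*X+30*np.sin(t)*Y for t in np.linspace(0,6.3,50)],(0,0,255))
pl([o-60*X+51*Z,o-95*X+51*Z],(255,0,255));pl([o-95*X+51*Z,o-95*X+61*Z],(255,0,255))
u=np.radians(20);ax=-np.sin(u)*X+np.cos(u)*Z
for L in(66,72,78): 
    t=o+48*Z+L*ax; pl([t-3*X,t+3*X],(0,255,0))
pl([o+48*Z,o+48*Z+72*ax],(0,255,0))
cv2.imwrite('pics/ov2.png',im[600:1200,760:1360])
```

```text
spout mouth end [528.9   6.   54. ]
base FL near(-y) corner front [577.1 -78.8  10. ]
base near back [663.1 -77.8  12. ]
cup rim c [480.8  -3.5  38. ]
cup rim left [452.    1.5  38. ]
rim right [509.6  -8.5  38. ]
```

View pics/ov2.png

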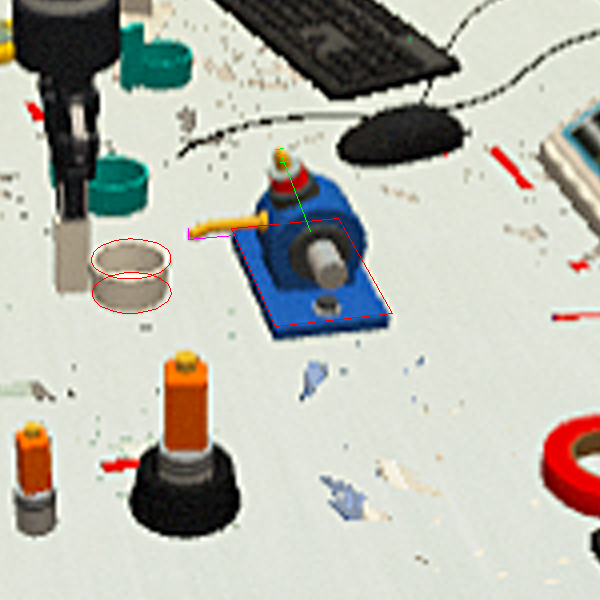

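drive_tool([
  {"xyz": [-0.01,-0.0003,0],"angular": [0,0,0],"grip": 0},
  {"xyz": [-0.015,-0.0004,0],"angular": [0,0,0],"grip": 0},
  {"xyz": [-0.014,-0.0003,0],"angular": [0,0,0],"grip": 0},
  {"xyz": [-0.0098,-0.0002,0],"angular": [0,0,0],"grip": 0},
  {"xyz": [0,0,0.003],"angular": [0,0,0],"grip": 0},
  {"xyz": [0,0,0.003],"angular": [0,0,0],"grip": 0},
  {"xyz": [0,0,0.002],"angular": [0,0,0],"grip": 0},
  {"xyz": [0,0,0],"angular": [0,0,0],"grip": 0},
  {"xyz": [0,0,0],"angular": [0,0,0],"grip": 0},
])

```text
clock: 11.6
tool_pos: [487.4, 4.2, 38.4]
eef_rot: [[-1.0, -0.02, -0.002], [-0.02, 1.0, -0.0], [0.002, -0.0, -1.0]]
force: [-1.4, 0.4, 5.2]
grip_width: 7.4
grasp_force: 40.4
```

Run:
```python
from h import *
plan([489,4.2,38])
f=cam('side');g=cam('top')
cv2.imwrite('pics/sg3.png',cv2.resize(f['img'][165:240,200:300],(800,600),interpolation=2));cv2.imwrite('pics/t3.png',g['img'])
```

```text
shift tool [-1.6 -0.   0.4] len 1.7 pos [487.4   4.2  38.4] force [-1.4  0.4  5.2] w 7.4 g 40.4 t 11.6
```

View pics/sg3.png

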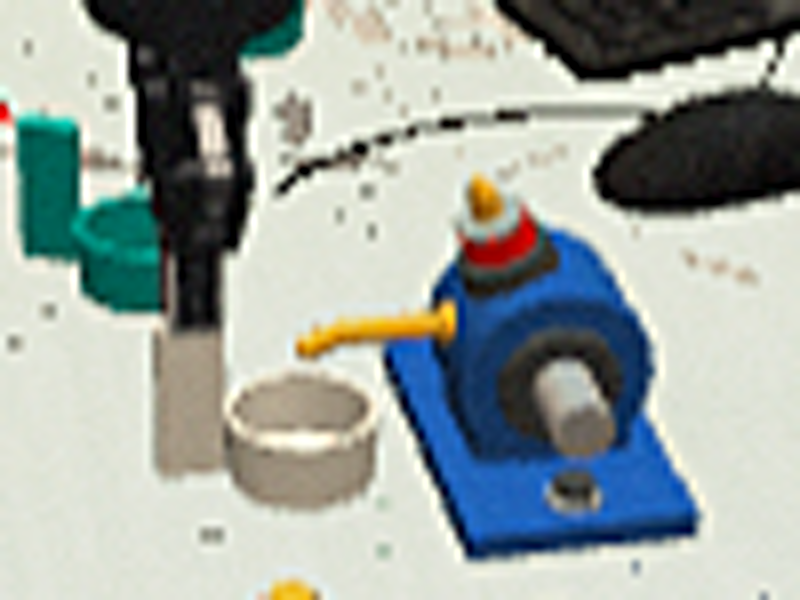

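drive_tool([
  {"xyz": [0,0,-0.0008],"angular": [0,0,0],"grip": 0},
  {"xyz": [0,0,0],"angular": [0,0,0],"grip": 50},
  {"xyz": [0,0,0],"angular": [0,0,0],"grip": 50},
  {"xyz": [0,0,0],"angular": [0,0,0],"grip": 50},
  {"xyz": [0,0,-0.015],"angular": [0,0,0],"grip": 50},
  {"xyz": [0,0,-0.035],"angular": [0,0,0],"grip": 50},
  {"xyz": [0,0,-0.05],"angular": [0,0,0],"grip": 50},
  {"xyz": [0,0,-0.055],"angular": [0,0,0],"grip": 60},
  {"xyz": [0,0,-0.045],"angular": [0,0,0],"grip": 60},
  {"xyz": [-0.005,-0.025,-0.02],"angular": [0,0,0],"grip": 60},
  {"xyz": [-0.005,-0.045,0],"angular": [0,0,0],"grip": 60},
  {"xyz": [-0.01,-0.05,0],"angular": [0,0,0],"grip": 60},
])

```text
clock: 13.2
tool_pos: [511.1, -116.3, 259.5]
eef_rot: [[-1.0, -0.021, 0.001], [-0.021, 1.0, -0.0], [-0.001, -0.0, -1.0]]
force: [0.8, 0.4, -0.2]
grip_width: 51.2
grasp_force: 0.0
```

drive_tool([
  {"xyz": [-0.005,-0.05,0],"angular": [0,0,0],"grip": 60},
  {"xyz": [0,-0.045,0],"angular": [0,0,0],"grip": 60},
  {"xyz": [0,-0.033,0],"angular": [0,0,0],"grip": 60},
  {"xyz": [0,0,0],"angular": [0,0,1.1],"grip": 60},
  {"xyz": [0,0,0],"angular": [0,0,0],"grip": 60},
  {"xyz": [0,0,0],"angular": [0,0,0],"grip": 60},
  {"xyz": [0,0,0],"angular": [0,0,0],"grip": 60},
])

```text
clock: 14.08
tool_pos: [518.7, -242.3, 259.1]
eef_rot: [[-1.0, -0.002, 0.0], [-0.002, 1.0, 0.0], [-0.0, 0.0, -1.0]]
force: [-0.5, -0.1, -0.4]
grip_width: 50.9
grasp_force: 0.0
```

```bash
python3 look.py w3 coupler_grip@77 coupler_mouth@5 holder@0
```

```text
coupler_grip [(0.94, [244.2, 42.7], [393.3, -251.1]), (0.75, [474.4, 243.3], [616.6, 28.3]), (0.74, [253.2, 131.3], [483.0, -241.8])]
coupler_mouth [(0.94, [251.5, 124.2], [480.2, -243.7]), (0.56, [244.6, 46.4], [385.8, -252.3])]
holder [(0.91, [246.2, 123.6], [479.8, -250.7]), (0.4, [251.4, 123.5], [479.7, -243.9])]
shift tool [0. 0. 0.] len 0.0 pos [ 518.5 -243.2  259. ] force [0.5 0.1 0.7] w 51.3 g 0.0 t 14.28
```

View pics/w3.png

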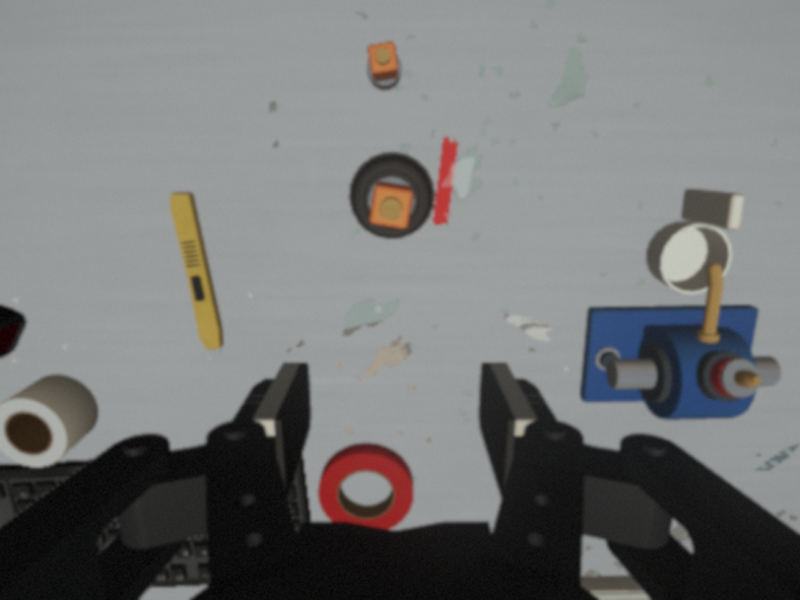

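View w3 shows the tall coupler's top at (391,208) inside the black holder, the small look-alike at (383,60), and the cup under the spout at (690,258).

Run:
```python
from h import *
np.set_printoptions(precision=1,suppress=True)
f=cam('wrist')
hsv=cv2.cvtColor(f['img'],cv2.COLOR_BGR2HSV); m=cv2.inRange(hsv,(3,110,60),(30,255,255)); m[:100]=0;m[170:]=0;m[:,:220]=0;m[:,285:]=0
for vmin in(60,130,150,170,190):
    mm=m&cv2.inRange(hsv[...,2],vmin,255)
    pts=np.argwhere(mm)[:,::-1].astype(np.float32)
    if len(pts)>30:
        r=cv2.minAreaRect(pts); w=[at_z(f,p,103)[:2] for p in cv2.boxPoints(r)]
        w=np.array(w); e=w[1]-w[0]; e2=w[2]-w[1]; print(vmin,len(pts),r,'ctr',w.mean(0),np.linalg.norm(e),np.linalg.norm(e2),np.degrees(np.arctan2(e[1],e[0]))%90)
print('stub',at_z(f,(391*.64,208*.64),113))
for y in range(114,152,2): print(y,hsv[y,234:268,2].tolist())
```

```text
60 685 ((250.8612518310547, 131.90171813964844), (26.457950592041016, 27.37029266357422), 8.746162414550781) ctr [ 481.2 -245.1] 27.390687996921248 26.48462780547695 80.49497279587482
130 612 ((250.72972106933594, 132.12161254882812), (24.82424545288086, 24.988645553588867), 9.462323188781738) ctr [ 481.4 -245.2] 25.015857976184588 24.874868017223033 79.80551732502116
150 563 ((250.70272827148438, 132.28379821777344), (24.16665267944336, 24.00225257873535), 9.462322235107422) ctr [ 481.6 -245.3] 24.035056128440406 24.227977897804642 79.82013137800485
170 335 ((250.70269775390625, 132.28378295898438), (22.522661209106445, 22.35826301574707), 9.462321281433105) ctr [ 481.6 -245.3] 22.390546329932363 22.59388058272519 79.8568834760328
190 56 ((250.7039794921875, 132.6280059814453), (18.24631690979004, 18.514646530151367), 10.30484676361084) ctr [ 481.9 -245.3] 18.554350182535025 18.334950946139692 79.10623673021831
stub [ 481.4 -245.7  113. ]
114 [58, 59, 61, 58, 58, 57, 58, 59, 63, 71, 81, 92, 99, 103, 112, 114, 116, 119, 119, 116, 112, 107, 101, 89, 77, 67, 63, 57, 57, 54, 58, 60, 61,
[... 2246 characters left out ...]
88, 187, 188, 189, 189, 190, 191, 190, 191, 191, 187, 177, 151, 111, 73, 61, 60, 59, 59]
144 [61, 54, 58, 66, 72, 81, 93, 103, 110, 114, 117, 125, 135, 147, 156, 158, 161, 165, 167, 173, 179, 183, 182, 183, 185, 178, 166, 139, 99, 68, 61, 60, 55, 56]
146 [105, 79, 62, 57, 59, 60, 62, 61, 63, 64, 63, 65, 64, 69, 70, 71, 76, 83, 89, 97, 107, 113, 114, 120, 122, 118, 106, 85, 68, 60, 59, 57, 65, 75]
148 [151, 138, 120, 102, 83, 67, 60, 59, 59, 59, 64, 61, 62, 62, 65, 61, 63, 62, 62, 64, 65, 64, 63, 65, 65, 62, 60, 58, 59, 61, 71, 94, 118, 139]
150 [159, 157, 156, 153, 145, 129, 110, 95, 80, 68, 65, 63, 60, 58, 58, 58, 60, 59, 58, 58, 55, 58, 61, 59, 62, 68, 85, 98, 111, 123, 136, 147, 155, 158]
```

```bash
python3 -c "
from h import *
plan([481.5,-245.4,57.5],down(169.8))"
```

```text
shift tool [ 37.   -2.2 201.5] len 204.9 pos [ 518.5 -243.3  259. ] force [ 0.2  0.  -1.6] w 51.2 g 0.0 t 14.32
turn [ 0.    0.   10.22] shift in new axes [ 36.   -8.7 201.5]
```

drive_tool([
  {"xyz": [0.0185,-0.0011,0.025],"angular": [0,0,0],"grip": 65},
  {"xyz": [0.0185,-0.0011,0.03],"angular": [0,0,0],"grip": 65},
  {"xyz": [0,0,0.02],"angular": [0,0,10.2],"grip": 65},
  {"xyz": [0,0,0.03],"angular": [0,0,0],"grip": 65},
  {"xyz": [0,0,0.035],"angular": [0,0,0],"grip": 65},
  {"xyz": [0,0,0.035],"angular": [0,0,0],"grip": 65},
  {"xyz": [0,0,0.0265],"angular": [0,0,0],"grip": 65},
  {"xyz": [0,0,0],"angular": [0,0,0],"grip": 65},
  {"xyz": [0,0,0],"angular": [0,0,0],"grip": 0},
  {"xyz": [0,0,0],"angular": [0,0,0],"grip": 0},
  {"xyz": [0,0,0],"angular": [0,0,0],"grip": 0},
  {"xyz": [0,0,0],"angular": [0,0,0],"grip": 0},
], squeeze=80)

```text
clock: 15.82
tool_pos: [482.7, -246.0, 59.0]
eef_rot: [[-0.984, 0.177, 0.003], [0.177, 0.984, -0.001], [-0.003, -0.0, -1.0]]
force: [-1.2, 0.9, 7.3]
grip_width: 23.4
grasp_force: 80.0
```

drive_tool([
  {"xyz": [0,0,-0.015],"angular": [0,0,0],"grip": 0},
  {"xyz": [0,0,-0.03],"angular": [0,0,0],"grip": 0},
  {"xyz": [0,0,-0.04],"angular": [0,0,0],"grip": 0},
  {"xyz": [0,0,-0.04],"angular": [0,0,0],"grip": 0},
  {"xyz": [0,0,-0.04],"angular": [0,0,0],"grip": 0},
  {"xyz": [0,0,-0.025],"angular": [0,0,-5.65],"grip": 0},
  {"xyz": [0,0,-0.01],"angular": [0,0,-5.65],"grip": 0},
  {"xyz": [0,0,0],"angular": [0,0,0],"grip": 0},
])

```text
clock: 16.82
tool_pos: [481.4, -245.8, 258.7]
eef_rot: [[-1.0, -0.018, 0.002], [-0.018, 1.0, -0.001], [-0.002, -0.001, -1.0]]
force: [-0.1, 0.1, -2.6]
grip_width: 23.2
grasp_force: 79.1
```

```bash
python3 -c "
from h import *
plan([635,5,255],down(181.1))"
```

```text
shift tool [-158.1  248.     3.8] len 294.1 pos [ 481.4 -245.8  258.7] force [-0.1  0.1 -2.6] w 23.2 g 79.1 t 16.82
turn [-0.04  0.09 -0.07] shift in new axes [-158.4  247.8    3.7]
```

drive_tool([
  {"xyz": [-0.02,0.025,0],"angular": [0,0,0],"grip": 0},
  {"xyz": [-0.035,0.043,0],"angular": [0,0,0],"grip": 0},
  {"xyz": [-0.035,0.044,0],"angular": [0,0,0],"grip": 0},
  {"xyz": [-0.035,0.044,0],"angular": [0,0,0],"grip": 0},
  {"xyz": [-0.033,0.042,0],"angular": [0,0,0],"grip": 0},
  {"xyz": [0,0,0],"angular": [0,0,0],"grip": 0},
  {"xyz": [0,0,0],"angular": [0,0,0],"grip": 0},
  {"xyz": [0,0,0],"angular": [0,0,0],"grip": 0},
])

```text
clock: 17.82
tool_pos: [634.6, -46.8, 257.1]
eef_rot: [[-1.0, -0.016, -0.002], [-0.016, 1.0, -0.001], [0.002, -0.001, -1.0]]
force: [-0.7, -1.3, -3.0]
grip_width: 23.7
grasp_force: 79.2
```

```bash
cat > sv.py <<'E'
import sys,pickle
from h import *
f=cam('wrist'); d=dict(f=f)
for n in('nipple_tip','sleeve_top','coupler_mouth'): d[n]=[(l['p'],px(l)) for l in optics.place_of('wrist',n)]; print(n,d[n])
d['s']=robot.read_state(); pickle.dump(d,open(sys.argv[1],'wb')); cv2.imwrite(f'pics/{sys.argv[1]}.png',f['img']); plan(d['s']['tool_pos'])
E
python3 sv.py A
```

```text
nipple_tip [(0.95, (308.992, 134.0928))]
sleeve_top [(0.8, (304.1792, 140.0832))]
coupler_mouth [(0.73, (253.7984, 193.38240000000002))]
shift tool [0. 0. 0.] len 0.0 pos [635.3 -45.7 257.6] force [-0.   0.  -3.1] w 23.5 g 79.2 t 18.02
```

drive_tool([
  {"xyz": [0,0.02,0],"angular": [0,0,0],"grip": 0},
  {"xyz": [0,0.035,0],"angular": [0,0,0],"grip": 0},
  {"xyz": [0,0.025,0],"angular": [0,0,0],"grip": 0},
  {"xyz": [0,0,0],"angular": [0,0,0],"grip": 0},
  {"xyz": [0,0,0],"angular": [0,0,0],"grip": 0},
  {"xyz": [0,0,0],"angular": [0,0,0],"grip": 0},
])

```text
clock: 18.77
tool_pos: [634.1, 34.1, 257.4]
eef_rot: [[-1.0, -0.017, -0.0], [-0.017, 1.0, -0.001], [0.0, -0.001, -1.0]]
force: [0.4, -1.0, -2.4]
grip_width: 23.5
grasp_force: 79.3
```

```bash
python3 sv.py B
python3 - <<'E'
import pickle
from h import *
np.set_printoptions(precision=1,suppress=True)
D=[pickle.load(open(x,'rb')) for x in 'AB']
for n in('nipple_tip','sleeve_top'):
    for i in range(2):
        for j in range(2):
            try: print(n,i,j,*tri([ray(D[0]['f'],D[0][n][i][1]),ray(D[1]['f'],D[1][n][j][1])]))
            except IndexError: pass
ims=[]
for d in D:
    u,v=map(int,d['nipple_tip'][0][1]) ; u=max(50,u);v=max(75,v)
    ims.append(cv2.resize(d['f']['img'][v-75:v+75,u-50:u+50],(400,600),interpolation=2)); print(u,v)
cv2.imwrite('pics/AB.png',np.hstack(ims))
E
```

```text
nipple_tip [(0.76, (225.5872, 133.4016)), (0.37, (28.6208, 24.4992))]
sleeve_top [(0.92, (223.7952, 135.09120000000001))]
coupler_mouth []
shift tool [0. 0. 0.] len 0.0 pos [634.1  34.7 257.4] force [ 0.  -0.7 -2.3] w 23.8 g 79.3 t 18.98
nipple_tip 0 0 [597.1   6.9 115.5] [0.18661785197862732, 0.18661785197876354]
nipple_tip 0 1 [562.  -28.5 345.7] [14.189777174715628, 14.189777174715397]
sleeve_top 0 0 [601.9   4.2 105.5] [1.9564815131088504, 1.9564815131088829]
308 134
225 133
```

View pics/AB.png

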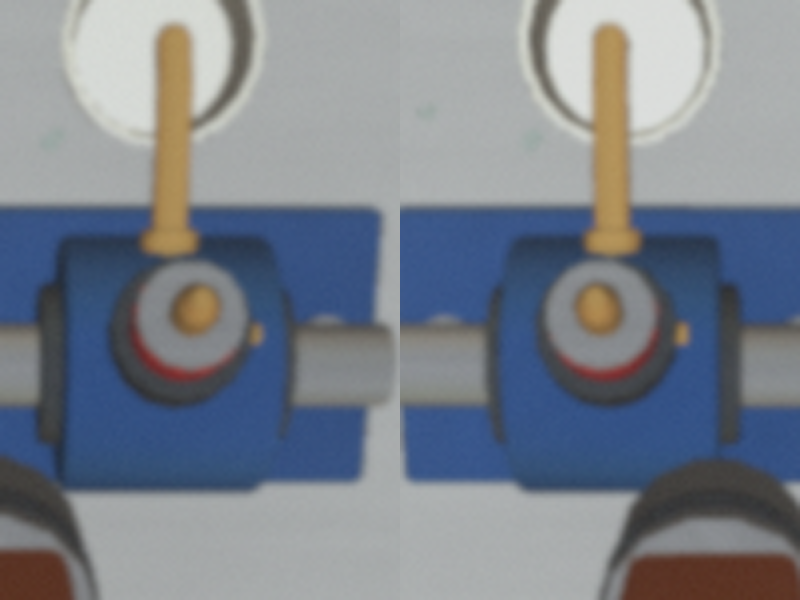

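Crop AB shows the nipple tip at (205,299) on the left and (597,299) on the right. The steel ring centres are at (192,315) and (602,315), and the spout mouth is over the white cup in both.

```bash
cat > nip.py <<'E'
import pickle
from h import *
np.set_printoptions(precision=1,suppress=True)
D=[pickle.load(open(x,'rb'))['f'] for x in 'AB']
# sleeve: grey ring mask (low sat, bright) near; brass mask
off=[(258,59),(175,58)]; cs=[];bs=[]
for f,(ox,oy) in zip(D,off):
    im=cv2.resize(f['img'][oy:oy+150,ox:ox+100],None,fx=4,fy=4,interpolation=cv2.INTER_CUBIC); h=cv2.cvtColor(im,cv2.COLOR_BGR2HSV)
    br=((h[...,0]>10)&(h[...,0]<30)&(h[...,1]>100)).astype(np.uint8); gr=((h[...,1]<75)&(h[...,2]>105)).astype(np.uint8)
    br[:265]=0;br[345:]=0;br[:,:130]=0;br[:,235:]=0
    k=((br|gr)*255).astype(np.uint8);k[:258]=0;k[385:]=0;k[:,:115]=0;k[:,275:]=0
    cn,_=cv2.findContours(k,0,1);c=max(cn,key=cv2.contourArea);e=cv2.fitEllipse(cv2.convexHull(c));print('ellipse',e,cv2.contourArea(c))
    b=np.argwhere(br)[:,::-1];print('brass',b.min(0),b.max(0),b.mean(0))
    g=lambda q:(ox+(q[0]+.5)/4-.5,oy+(q[1]+.5)/4-.5)
    cs.append(ray(f,g(e[0])))
print('sleeve ctr',*tri(cs))
g=lambda q,o:(o[0]+(q[0]+.5)/4-.5,o[1]+(q[1]+.5)/4-.5)
print('tip',*tri([ray(D[0],g((205,299),off[0])),ray(D[1],g((197,299),off[1]))]))
print('spout end',*tri([ray(D[0],g((174,24),off[0])),ray(D[1],g((210,24),off[1]))]))
print('cup rim',*[at_z(D[i],g(q,off[i]),30) for i,q in((0,(164,42)),(1,(221,42)))])
E
python3 nip.py
```

```text
ellipse ((192.21925354003906, 315.1721496582031), (111.12805938720703, 113.50569152832031), 91.35834503173828) 9549.0
brass [175 288] [217 332] [195.8 309.9]
ellipse ((200.4109344482422, 313.8243408203125), (111.31854248046875, 113.12696075439453), 128.42555236816406) 9600.5
brass [178 287] [218 332] [198.3 309.5]
sleeve ctr [600.9   5.4 106.6] [0.13747893728607566, 0.1374789372862601]
tip [595.7   5.8 121.2] [0.04331488597621949, 0.043314885976340305]
spout end [527.3   4.2  56.4] [0.03485896014928711, 0.034858960149212304]
cup rim [529.5   5.2  30. ] [529.5   5.4  30. ]
```

Run:
```python
import pickle
from h import *
np.set_printoptions(precision=1,suppress=True)
d=pickle.load(open('B','rb'));f=d['f'];s=d['s'];E=np.array(s['eef_rot']);T=np.array(s['tool_pos'])
for zz in(52,54,56):
    for dx in(-2,0,2):
        c=proj(f,[T+E@np.array([dx+18*np.cos(t),18*np.sin(t),zz]) for t in np.linspace(0,6.28,200)]); print(zz,dx,'top',c[c[:,1].argmin()],'left',c[:,0].min(),'right',c[:,0].max())
for dx in(-2,0,2):print('top-of-head edge',dx,proj(f,[T+E@np.array([dx+18,0,10])]),'grip top-face near edge', proj(f,[T+E@np.array([dx+13,0,10])]))
g=f['img'].astype(int)
print('col profile'); 
for r in range(166,206): print(r,g[r,254:257].mean(0).round().astype(int).tolist(),end='; ')
print()
for r in(185,190): print(r,[int(v) for v in g[r,215:296].mean(1)])
```

```text
52 -2 top [254.  175.4] left 229.41978013954127 right 278.50869097289973
52 0 top [254.  172.7] left 229.36408149063595 right 278.5643097776102
52 2 top [254. 170.] left 229.3082149681915 right 278.6200831571211
54 -2 top [253.9 174.8] left 229.6035881978589 right 278.2967285511158
54 0 top [253.9 172.1] left 229.5487777897251 right 278.35139273484634
54 2 top [253.9 169.4] left 229.49380373744808 right 278.4062072647006
56 -2 top [253.9 174.2] left 229.78446396602752 right 278.0881475579375
56 0 top [253.9 171.5] left 229.73052026850314 right 278.1418808320821
56 2 top [253.9 168.8] left 229.67641701396508 right 278.1957603717273
top-of-head edge -2 [[254.3 191.2]] grip top-face near edge [[254.3 199.2]]
top-of-head edge 0 [[254.3 187.9]] grip top-face near edge [[254.3 196. ]]
top-of-head edge 2 [[254.3 184.6]] grip top-face near edge [[254.3 192.8]]
col profile
166 [82, 68, 59]; 167 [81, 66, 57]; 168 [89, 67, 54]; 169 [105, 70, 51]; 170 [114, 74, 49]; 171 [113, 73, 50]; 172 [97, 69, 55]; 173 [75, 65, 62]; 174 [65, 66, 67]; 175 [62, 65, 67]; 176 [63, 66, 68]; 177 [62, 64, 67]; 178 
[... 583 characters left out ...]
1, 172, 172, 171, 170, 166, 147, 113, 78, 65, 61, 57, 55, 54, 55, 57, 55, 53, 55, 59, 60, 64, 63, 62, 64, 65, 65, 66, 67, 67, 64, 67, 63, 66, 64, 61, 61, 58, 58, 57, 57, 56, 57, 52, 57, 62, 64, 68, 69, 82, 110, 143, 165, 171, 174, 171, 173, 172, 173, 173, 176, 174, 174, 173, 174, 173, 173, 175, 174, 175, 175]
190 [171, 172, 171, 171, 171, 170, 171, 170, 171, 170, 170, 170, 170, 168, 153, 125, 86, 64, 60, 56, 62, 67, 71, 80, 90, 100, 113, 122, 130, 133, 136, 137, 136, 137, 138, 141, 142, 140, 140, 139, 140, 139, 138, 137, 137, 134, 132, 129, 124, 117, 108, 99, 90, 82, 74, 70, 64, 61, 57, 60, 64, 86, 122, 154, 168, 172, 173, 173, 172, 173, 172, 173, 172, 171, 173, 174, 173, 172, 173, 172, 173]
```

```bash
cat > tgt.py <<'E'
import sys
from h import *
np.set_printoptions(precision=2,suppress=True)
a=np.radians(1.1);u=np.radians(20);X=np.array([np.cos(a),np.sin(a),0]);Y=np.array([-X[1],X[0],0])
n=-np.sin(u)*X+np.array([0,0,np.cos(u)]); tip=np.array([595.6,5.5,121.4])
R=np.c_[np.cross(Y,-n),Y,-n]
plan(tip+(float(sys.argv[1])+54)*n,R)
E
python3 tgt.py 45
```

```text
shift tool [ 72.9 -28.5  43. ] len 89.3 pos [634.1  34.7 257.4] force [ 0.  -0.7 -2.3] w 23.8 g 79.3 t 18.98
turn [ -0.02 -20.    -0.06] shift in new axes [ 83.3 -28.4  15.5]
```

drive_tool([
  {"xyz": [0.02,-0.008,0.01],"angular": [0,0,0],"grip": 0},
  {"xyz": [0.03,-0.012,0.015],"angular": [0,0,0],"grip": 0},
  {"xyz": [0.0229,-0.0085,0.018],"angular": [0,0,0],"grip": 0},
  {"xyz": [0,0,0],"angular": [0,-6.7,0],"grip": 0},
  {"xyz": [0,0,0],"angular": [0,-6.7,0],"grip": 0},
  {"xyz": [0,0,0],"angular": [0,-6.6,0],"grip": 0},
  {"xyz": [0,0,0],"angular": [0,0,0],"grip": 0},
  {"xyz": [0,0,0],"angular": [0,0,0],"grip": 0},
  {"xyz": [0,0,0],"angular": [0,0,0],"grip": 0},
])

```text
clock: 20.1
tool_pos: [563.9, 5.7, 215.1]
eef_rot: [[-0.939, -0.019, 0.343], [-0.017, 1.0, 0.007], [-0.344, 0.001, -0.939]]
force: [0.1, -0.2, -2.5]
grip_width: 23.8
grasp_force: 79.3
```

```bash
python3 tgt.py 10
```

```text
shift tool [ 2.3 -0.9 34.9] len 34.9 pos [563.9   5.7 215.1] force [ 0.1 -0.2 -2.5] w 23.8 g 79.3 t 20.1
turn [ 0.03  0.09 -0.04] shift in new axes [ 2.2 -0.8 34.9]
```

drive_tool([
  {"xyz": [0.0022,-0.0008,0.01],"angular": [0,0,0],"grip": 0},
  {"xyz": [0,0,0.015],"angular": [0,0,0],"grip": 0},
  {"xyz": [0,0,0.01],"angular": [0,0,0],"grip": 0},
  {"xyz": [0,0,0],"angular": [0,0,0],"grip": 0},
  {"xyz": [0,0,0],"angular": [0,0,0],"grip": 0},
])

```text
clock: 20.72
tool_pos: [571.8, 4.9, 180.9]
eef_rot: [[-0.939, -0.019, 0.342], [-0.018, 1.0, 0.007], [-0.342, 0.0, -0.94]]
force: [-0.1, -0.1, -2.5]
grip_width: 23.6
grasp_force: 79.2
```

```bash
python3 tgt.py -8
python3 - <<'E'
import sys;sys.argv=['',"0"]
from tgt import *
f=cam('side');s=robot.read_state();E=np.array(s['eef_rot']);T=np.array(s['tool_pos'])
g=f['img']
# side view check: predicted vs seen, head left/right edges and nipple
m=proj(f,[T+54*E[:,2],tip,tip-16*n]);print('mouth,tip,sleeve px',m)
for nm in('coupler_mouth','nipple_tip','sleeve_top'): print(nm,[(round(l['p'],2),np.round(px(l),1)) for l in optics.place_of('side',nm)])
b=proj(f,[T+E@np.array([dx,0,zz]) for dx,zz in((-18,50),(18,50),(-18,15),(18,15))]);print('head edges',b)
for r in(np.round((b[0,1]+b[1,1])/2).astype(int),):
    print(r,[g[r,c].tolist() for c in range(int(min(b[:2,0]))-5,int(max(b[:2,0]))+6)])
r=int(round(m[1,1]))+2;print('nip row',r,[g[r,c].tolist() for c in range(int(m[1,0])-7,int(m[1,0])+8)])
E
```

```text
shift tool [-2.   0.2 18.1] len 18.2 pos [571.8   4.9 180.9] force [-0.1 -0.1 -2.5] w 23.6 g 79.2 t 20.73
turn [0. 0. 0.] shift in new axes [-2.   0.2 18.1]
shift tool [-2.   0.2 10.1] len 10.3 pos [571.8   4.9 180.9] force [-0.1 -0.1 -2.5] w 23.6 g 79.2 t 20.73
turn [0. 0. 0.] shift in new axes [-2.   0.2 10.1]
mouth,tip,sleeve px [[258.04 184.2 ]
 [259.66 186.75]
 [261.29 191.09]]
coupler_mouth [(0.74, array([257.6, 185.1])), (0.22, array([224.9, 209.2]))]
nipple_tip [(0.58, array([256.5, 186. ])), (0.53, array([258.5, 187.7])), (0.38, array([234.1, 223.8]))]
sleeve_top [(0.58, array([261.2, 189.3]))]
head edges [[263.22 180.78]
 [252.02 185.43]
 [259.6  170.97]
 [248.24 175.68]]
183 [[161, 175, 168], [173, 191, 187], [238, 254, 247], [124, 138, 139], [55, 60, 68], [68, 78, 82], [84, 92, 92], [83, 93, 98], [76, 84, 93], [82, 94, 96], [91, 97, 105], [98, 109, 115], [101, 114, 121], [102, 110, 123], [102, 112, 119], [114, 127, 132], [224, 239, 235], [214, 231, 225], [214, 228, 221], [215, 227, 222], [212, 229, 220], [209, 226, 217]]
nip row 189 [[215, 231, 225], [216, 231, 227], [215, 230, 223], [216, 231, 226], [221, 236, 229], [233, 242, 233], [101, 136, 147], [1, 89, 151], [19, 139, 212], [15, 136, 202], [110, 161, 187], [197, 207, 191], [186, 202, 193], [213, 222, 213], [216, 230, 225]]
```

drive_tool([
  {"xyz": [-0.002,0.0002,0],"angular": [0,0,0],"grip": 0},
  {"xyz": [0,0,0],"angular": [0,0,0],"grip": 0},
  {"xyz": [0,0,0],"angular": [0,0,0],"grip": 0},
  {"xyz": [0,0,0],"angular": [0,0,0],"grip": 0},
])

```text
clock: 21.42
tool_pos: [573.5, 5.1, 181.5]
eef_rot: [[-0.94, -0.019, 0.342], [-0.018, 1.0, 0.007], [-0.342, 0.0, -0.94]]
force: [-0.4, -0.6, -3.2]
grip_width: 23.6
grasp_force: 79.2
```

```bash
cat > chk.py <<'E'
import sys;sys.argv=['',"0"]
from tgt import *
f=cam('side');s=robot.read_state();E=np.array(s['eef_rot']);T=np.array(s['tool_pos']);g=f['img'].astype(float).mean(2)
from scipy.ndimage import map_coordinates as mc
def prof(c0,d,half):  # profile across through 3D point c0 along image-perp of axis n
    p0,p1=proj(f,[c0-5*n,c0+5*n]);a=(p1-p0)/np.linalg.norm(p1-p0);q=np.array([-a[1],a[0]]);c=(p0+p1)/2
    if q[0]<0:q=-q
    t=np.arange(-half,half+.01,.5);return t,mc(f['img'].astype(float)[...,d],[c[1]+t*q[1],c[0]+t*q[0]],order=1)
for k in(48,40,32,24): t,v=prof(T+k*E[:,2],1,9);print('head',k,v.round().astype(int).tolist())
for k in(4,8,12): t,v=prof(tip-k*n,0,5);print('nip',k,v.round().astype(int).tolist())
for k in(19,22): t,v=prof(tip-k*n,1,9);print('sleeve',k,v.round().astype(int).tolist())
E
python3 chk.py
```

```text
shift tool [-0.3  0.  10. ] len 10.0 pos [573.5   5.1 181.5] force [-0.4 -0.6 -3.2] w 23.6 g 79.2 t 21.43
turn [ 0.   -0.01 -0.  ] shift in new axes [-0.3  0.  10. ]
head 48 [212, 235, 231, 221, 170, 109, 78, 71, 77, 87, 91, 88, 88, 92, 94, 94, 94, 98, 102, 107, 111, 112, 114, 117, 119, 118, 117, 133, 175, 202, 199, 191, 170, 146, 158, 181, 178]
head 40 [230, 246, 247, 225, 149, 76, 69, 75, 82, 87, 89, 91, 91, 90, 91, 92, 95, 100, 104, 104, 106, 111, 114, 116, 119, 121, 122, 128, 145, 158, 171, 184, 192, 202, 214, 224, 235]
head 32 [148, 165, 181, 175, 134, 96, 74, 57, 62, 66, 68, 66, 58, 53, 58, 65, 68, 69, 67, 67, 74, 79, 80, 86, 93, 102, 111, 137, 172, 203, 229, 232, 228, 226, 225, 225, 223]
head 24 [227, 234, 241, 201, 133, 74, 45, 40, 47, 54, 62, 72, 75, 74, 73, 69, 70, 79, 82, 78, 75, 72, 73, 81, 81, 78, 77, 97, 134, 195, 244, 235, 227, 225, 224, 224, 224]
nip 4 [214, 216, 220, 226, 196, 146, 99, 43, 2, 7, 37, 91, 142, 173, 187, 185, 180, 186, 193, 197, 208]
nip 8 [216, 216, 217, 203, 162, 110, 49, 2, 8, 15, 15, 28, 84, 145, 187, 216, 217, 214, 216, 217, 216]
nip 12 [191, 188, 186, 177, 151, 72, 1, 4, 8, 9, 9, 31, 66, 116, 168, 191, 187, 192, 205, 212, 211]
sleeve 19 [228, 226, 225, 227, 229, 234, 238, 183, 135, 146, 175, 190, 187, 168, 152, 143, 144, 149, 159, 167, 176, 193, 192, 195, 156, 125, 160, 213, 236, 235, 230, 227, 226, 226, 227, 226, 225]
sleeve 22 [227, 227, 228, 230, 235, 239, 211, 159, 117, 108, 128, 155, 168, 167, 165, 166, 172, 175, 178, 177, 180, 175, 172, 143, 95, 82, 133, 191, 224, 238, 234, 229, 227, 224, 225, 226, 226]
```

drive_tool([
  {"xyz": [-0.0006,0,0.004],"angular": [0,0,0],"grip": 0},
  {"xyz": [0,0,0.004],"angular": [0,0,0],"grip": 0},
  {"xyz": [0,0,0.004],"angular": [0,0,0],"grip": 0},
  {"xyz": [0,0,0.004],"angular": [0,0,0],"grip": 0},
  {"xyz": [0,0,0.003],"angular": [0,0,0],"grip": 0},
  {"xyz": [0,0,0],"angular": [0,0,0],"grip": 0},
  {"xyz": [0,0,0],"angular": [0,0,0],"grip": 0},
])

```text
clock: 22.35
tool_pos: [580.7, 5.2, 163.9]
eef_rot: [[-0.939, -0.019, 0.342], [-0.018, 1.0, 0.007], [-0.342, 0.0, -0.94]]
force: [0.0, 0.3, -2.1]
grip_width: 23.7
grasp_force: 79.2
```

```bash
cat > st.py <<'E'
import sys
from tgt import *
s=robot.read_state();E=np.array(s['eef_rot']);print('force tool',E.T@np.array(s['force']),'torque tool',E.T@np.array(s['torque']),'mouth rel tip along n',(s['tool_pos']+54*E[:,2]-tip)@n)
E
python3 st.py -16
```

```text
shift tool [ 0.5 -0.   7.1] len 7.1 pos [580.7   5.2 163.9] force [ 0.   0.3 -2.1] w 23.7 g 79.2 t 22.35
turn [ 0.01  0.01 -0.  ] shift in new axes [ 0.5 -0.   7.1]
force tool [0.67 0.32 1.96] torque tool [ 0.04  0.6  -0.02] mouth rel tip along n -8.918512861323764
```

drive_tool([
  {"xyz": [0,0,0.003],"angular": [0,0,0],"grip": 0},
  {"xyz": [0,0,0.003],"angular": [0,0,0],"grip": 0},
  {"xyz": [0,0,0.003],"angular": [0,0,0],"grip": 0},
  {"xyz": [0,0,0.003],"angular": [0,0,0],"grip": 0},
  {"xyz": [0,0,0.003],"angular": [0,0,0],"grip": 0},
  {"xyz": [0,0,0.002],"angular": [0,0,0],"grip": 0},
  {"xyz": [0,0,0],"angular": [0,0,0],"grip": 0},
  {"xyz": [0,0,0],"angular": [0,0,0],"grip": 0},
], squeeze=100)

```text
clock: 23.35
tool_pos: [586.5, 5.4, 147.9]
eef_rot: [[-0.94, -0.019, 0.342], [-0.018, 1.0, 0.007], [-0.342, 0.0, -0.94]]
force: [-1.1, -0.2, -0.1]
grip_width: 23.0
grasp_force: 103.7
```

```bash
python3 st.py -28
```

```text
shift tool [ 0.5 -0.   2. ] len 2.0 pos [586.5   5.4 147.9] force [-1.1 -0.2 -0.1] w 23.0 g 103.7 t 23.35
turn [ 0.01  0.   -0.  ] shift in new axes [ 0.5 -0.   2. ]
force tool [ 1.05 -0.13 -0.33] torque tool [0.08 0.65 0.06] mouth rel tip along n -26.030195596447587
```

drive_tool([
  {"xyz": [0,0,0.001],"angular": [0,0,0],"grip": 0},
  {"xyz": [0,0,0.001],"angular": [0,0,0],"grip": 0},
  {"xyz": [0,0,0.001],"angular": [0,0,0],"grip": 0},
  {"xyz": [0,0,0],"angular": [0,0,0],"grip": 0},
  {"xyz": [0,0,0],"angular": [0,0,0],"grip": 0},
])

```text
clock: 23.98
tool_pos: [587.4, 5.4, 145.4]
eef_rot: [[-0.939, -0.019, 0.342], [-0.018, 1.0, 0.007], [-0.342, 0.0, -0.94]]
force: [-3.6, 0.3, 5.5]
grip_width: 22.8
grasp_force: 104.5
```

```bash
python3 st.py -28
```

```text
shift tool [ 0.5 -0.1 -0.7] len 0.9 pos [587.4   5.4 145.4] force [-3.6  0.3  5.5] w 22.8 g 104.5 t 23.98
turn [0.01 0.02 0.  ] shift in new axes [ 0.5 -0.1 -0.7]
force tool [ 1.46  0.38 -6.39] torque tool [-0.09  0.7   0.02] mouth rel tip along n -28.68417730906333
```

drive_tool([
  {"xyz": [0,0,0.001],"angular": [0,0,0],"grip": 0},
  {"xyz": [0,0,0.001],"angular": [0,0,0],"grip": 0},
  {"xyz": [0,0,0],"angular": [0,0,0],"grip": 0},
  {"xyz": [0,0,0],"angular": [0,0,0],"grip": 0},
])

```text
clock: 24.48
tool_pos: [587.9, 5.5, 145.0]
eef_rot: [[-0.939, -0.019, 0.344], [-0.018, 1.0, 0.007], [-0.344, 0.0, -0.939]]
force: [-10.8, 1.3, 20.2]
grip_width: 23.1
grasp_force: 106.6
```

```bash
python3 st.py -28
```

```text
shift tool [ 0.9 -0.1 -1.2] len 1.5 pos [587.9   5.5 145. ] force [-10.8   1.3  20.2] w 23.1 g 106.6 t 24.48
turn [0.01 0.11 0.01] shift in new axes [ 0.9 -0.1 -1.2]
force tool [  3.14   1.52 -22.67] torque tool [-0.19  1.13  0.06] mouth rel tip along n -29.218811138878134
```

Run:
```python
from h import *
np.set_printoptions(precision=1,suppress=True)
def red(im): 
    h=cv2.cvtColor(im[178:206,245:285],cv2.COLOR_BGR2HSV); return int((((h[...,0]<6)|(h[...,0]>172))&(h[...,1]>150)&(h[...,2]>80)).sum())
f=cam('side');w=cam('wrist');print('red before/now',red(cv2.imread('pics/side0.png')),red(f['img']))
for n in('cup','cup_mid'):
  for c,F in(('side',f),('top',cam('top')),('wrist',w)):
    print(n,c,[(round(l['p'],2),at_z(F,px(l),0 if n=='cup' else 15)[:2]) for l in optics.place_of(c,n)])
h=cv2.cvtColor(w['img'],cv2.COLOR_BGR2HSV);m=((h[...,1]<50)&(h[...,2]>185)).astype(np.uint8)
n,_,st,ce=cv2.connectedComponentsWithStats(m)
for i in np.argsort(-st[1:,4])[:3]+1: print(st[i],at_z(w,ce[i],2))
print(robot.read_state()['clock'],robot.read_state()['force'],robot.read_state()['qvel'])
```

```text
red before/now 29 3
cup side [(0.7, array([497.3, 160.4])), (0.69, array([573.6, 402.8])), (0.57, array([516.6,  16.8])), (0.41, array([ 762.5, -274.5]))]
cup top [(0.9, array([575.8, 415.3])), (0.73, array([501.3, 164.5]))]
cup wrist [(0.66, array([493.6, 165.6])), (0.59, array([530.6,   4.9]))]
cup_mid side [(0.87, array([532.,  -7.])), (0.66, array([489.4, 170.4])), (0.55, array([575.1, 431.7]))]
cup_mid top [(0.71, array([574.5, 414.8]))]
cup_mid wrist [(0.6, array([492.7, 167.5])), (0.59, array([529.1,   1.1]))]
[ 214    0   80  103 3891] [526.6   4.8   2. ]
[217 330  71   5 264] [943.6   7.8   2. ]
[115 126  27  16 209] [ 602.4 -113.5    2. ]
24.975 [-11.2   0.5  20.5] [ 0.  0. -0.  0. -0. -0. -0.]
```

Run:
```python
import sys;sys.argv=['','-28']
from tgt import *
f=cam('side');h=cv2.cvtColor(f['img'],cv2.COLOR_BGR2HSV)
k=(((h[...,0]<6)|(h[...,0]>172))&(h[...,1]>150)&(h[...,2]>80))[178:206,245:285]
for v,u in np.argwhere(k): print(u+245,v+178,f['img'][v+178,u+245],h[v+178,u+245])
print('pred mouth',proj(f,[tip-28*n,tip-31*n]))
b=cv2.imread('pics/side0.png');hb=cv2.cvtColor(b,cv2.COLOR_BGR2HSV)
kb=(((hb[...,0]<6)|(hb[...,0]>172))&(hb[...,1]>150)&(hb[...,2]>80))[178:206,245:285];a=np.argwhere(kb)+[178,245];print(a.min(0),a.max(0))
for r in range(188,202): print(r,[f['img'][r,c].tolist() for c in range(262,269,2)])
```

```text
shift tool [ 0.8 -0.1 -1.2] len 1.5 pos [587.9   5.5 144.9] force [-11.2   0.5  20.5] w 22.8 g 106.6 t 24.98
turn [0.01 0.11 0.01] shift in new axes [ 0.8 -0.1 -1.2]
252 180 [ 0 16 91] [  5 255  91]
253 182 [  0  19 119] [  5 255 119]
pred mouth [[262.51 194.31]
 [262.81 195.11]]
[192 258] [198 266]
188 [[66, 73, 80], [102, 113, 122], [191, 210, 206], [211, 227, 222]]
189 [[88, 95, 102], [105, 119, 126], [144, 158, 161], [209, 227, 220]]
190 [[96, 112, 116], [107, 118, 126], [124, 136, 142], [218, 231, 224]]
191 [[97, 107, 114], [105, 119, 124], [106, 117, 130], [221, 237, 234]]
192 [[96, 106, 114], [103, 112, 121], [104, 113, 126], [230, 235, 222]]
193 [[89, 99, 105], [101, 115, 122], [114, 125, 133], [179, 155, 126]]
194 [[87, 100, 105], [108, 117, 123], [112, 127, 134], [101, 69, 48]]
195 [[90, 98, 105], [113, 122, 128], [79, 92, 97], [40, 51, 56]]
196 [[84, 93, 99], [86, 96, 105], [61, 62, 54], [35, 47, 50]]
197 [[88, 99, 102], [76, 83, 79], [57, 55, 52], [35, 49, 54]]
198 [[72, 82, 84], [49, 54, 49], [35, 45, 46], [31, 47, 56]]
199 [[50, 52, 49], [33, 39, 38], [28, 40, 45], [142, 74, 37]]
200 [[26, 32, 33], [23, 36, 44], [141, 78, 36], [196, 103, 32]]
201 [[70, 51, 40], [139, 75, 37], [195, 106, 30], [188, 99, 28]]
```

The remaining red pixels are the edge of the orange grip at (252,180). Where the band was, the steel head now meets the dark boss directly, so the band is hidden. I'm handing in.

```bash
python3 -c "
from rig import ticket
print(ticket.hand_in())"
```

```text
the job is handed in; nothing more can be done
None
```

The job is handed in at about 25 s, with no verdict returned: the cup is released under the spout, 2–3 mm off by my measurements, and the coupler is gripped and held on the nipple with about 24 N, the sleeve in and its red band hidden.

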